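# Make up a breakfast tray and a take-away carrier at the cafe counter

### The job

Make up two orders from the things standing in the middle of the counter: on the wooden tray stand the blue cup in the middle of its saucer, with the steel milk jug and the red-lidded jam jar on the tray floor beside the saucer; in the cup carrier stand the black-lidded cup and the orange juice, one in each pocket. Keep everything upright and set each thing down rather than dropping it. Leave the white-lidded cup and the yellow-lidded honey jar where they stand.

Things in the scene. Friction and masses are not known exactly. Their poses are not given: they have to be found in the camera images.
- tray: wooden serving tray, 280 x 190 mm, dark rim 20 mm high and 10 mm thick all round, inner floor 260 x 170 mm, 8 mm above the counter; does not move. Origin at the centre of its underside, x along its length, y across, z up. The saucer stands on it near its -x end
- saucer: blue ceramic saucer, 112 mm wide, rim 15 mm high, loose on the tray floor. Its flat middle (about 60 mm wide) is 5 mm above its underside. Origin at the centre of its underside, z up
- carrier: grey moulded-pulp carrier for two cups: two round holders 101 mm wide and 38 mm high joined side by side, 201 x 101 mm in all (a 5 mm thick foot spreads 7 mm beyond); does not move. Each has a round pocket 62 mm wide and 30 mm deep, centred at x = -50 mm and x = +50 mm, y = 0; the pocket floor is 8 mm above the counter. Origin at the centre of its underside, x along its length, z up
- cup: blue ceramic coffee cup, open, 58 mm high, foot 40 mm wide, widening to 58 mm at half height and 65 mm at the rim; handle on its +y side reaching 56 mm from the axis, 20 to 52 mm up: grip the cup across x, about 45 mm up. About 170 g. Origin at the centre of its underside, z up
- jug: small open steel milk jug, 64 mm high, 54 mm wide at the foot and 51 mm at the rim; wire handle on its +y side reaching 51 mm from the axis, 25 to 60 mm up, a small pouring lip on its -y side: grip the jug across x, about 45 mm up. About 130 g. Origin at the centre of its underside, z up
- jam_jar: round jar of red jam with a red lid, 60 mm high, 48 mm wide up to 42 mm, lid 45 mm wide. About 160 g. Origin at the centre of its underside, z up
- black_cup: small paper take-away cup in a brown sleeve with a black lid, closed, 77 mm high, foot 45 mm wide, the lid's skirt 64 mm wide between 60 and 69 mm up (the place to grip it from above). About 120 g. Origin at the centre of its underside, z up
- juice: small round bottle of orange juice with a green cap, 90 mm high, body 42 mm wide up to 66 mm, cap 29 mm wide. About 130 g. Origin at the centre of its underside, z up
- white_cup: not ordered: take-away cup like the black-lidded one but with a white lid, same size. Origin at the centre of its underside
- honey_jar: not ordered: jar like the jam jar but of yellow honey with a yellow lid, same size. Origin at the centre of its underside

How it is judged:
At the end, for the whole second after the job is handed in: Cup on the saucer within 12 mm of its centre; saucer, jug and jam jar on the tray floor; black-lidded cup and juice down in one carrier pocket each, within 13 mm of its centre. All upright (6 deg), released, at rest; white-lidded cup and honey jar upright, within 30 mm of their start (horizontal distance between cup and saucer below 0.012 m and z of cup in the frame of saucer between 0.002 and 0.01 m and angle between each of cup, saucer, jug, jam_jar, white_cup, honey_jar's own z axis and vertical below 0.1 rad and linear speed of each of cup, saucer, jug, jam_jar below 0.02 m/s and z of saucer in the frame of tray between 0.004 and 0.012 m and x of jug in the frame of tray between -0.12 and 0.12 m and y of jug in the frame of tray between -0.08 and 0.08 m and z of jug in the frame of tray between 0.004 and 0.012 m and x of jam_jar in the frame of tray between -0.12 and 0.12 m and y of jam_jar in the frame of tray between -0.08 and 0.08 m and z of jam_jar in the frame of tray between 0.004 and 0.012 m and (((x of black_cup in the frame of carrier between -0.063 and -0.037 m and y of black_cup in the frame of carrier between -0.013 and 0.013 m and z of black_cup in the frame of carrier between 0.003 and 0.013 m and angle between black_cup's own z axis and vertical below 0.1 rad and linear speed of black_cup below 0.02 m/s) and (x of juice in the frame of carrier between 0.037 and 0.063 m and y of juice in the frame of carrier between -0.013 and 0.013 m and z of juice in the frame of carrier between 0.003 and 0.013 m and angle between juice's own z axis and vertical below 0.1 rad and linear speed of juice below 0.02 m/s)) or ((x of black_cup in the frame of carrier between 0.037 and 0.063 m and y of black_cup in the frame of carrier between -0.013 and 0.013 m and z of black_cup in the frame of carrier between 0.003 and 0.013 m and angle between black_cup's own z axis and vertical below 0.1 rad and linear speed of black_cup below 0.02 m/s) and (x of juice in the frame of carrier between -0.063 and -0.037 m and y of juice in the frame of carrier between -0.013 and 0.013 m and z of juice in the frame of carrier between 0.003 and 0.013 m and angle between juice's own z axis and vertical below 0.1 rad and linear speed of juice below 0.02 m/s))) and distance of each of white_cup, honey_jar from where it was at the start of the episode below 0.03 m); the robot touches nothing.
It fails at once if a thing is knocked over or tipped by more than 40 degrees (angle between any of cup, jug, jam_jar, black_cup, juice, white_cup, honey_jar's own z axis and vertical above 0.7 rad).
It fails at once if a thing is dropped from more than about 25 mm, or thrown ((linear speed of cup above 0.7 m/s and contact force between cup and the fingers below 0.05 N) or (linear speed of jug above 0.7 m/s and contact force between jug and the fingers below 0.05 N) or (linear speed of jam_jar above 0.7 m/s and contact force between jam_jar and the fingers below 0.05 N) or (linear speed of black_cup above 0.7 m/s and contact force between black_cup and the fingers below 0.05 N) or (linear speed of juice above 0.7 m/s and contact force between juice and the fingers below 0.05 N)).
It fails at once if the white-lidded cup or the honey jar is moved by more than 30 mm (distance of any of white_cup, honey_jar from where it was at the start of the episode above 0.03 m).
It also fails if it takes over 136 s, if anything falls off the work surface, if the arm or the gripper's body presses on something with over 40 N, if the wrist force passes 120 N, or if a joint passes its speed limit or range.

### The arm

A 7-joint arm with a two-finger parallel gripper is mounted at the origin on the work surface. World frame = base frame: x ahead of the robot, y to its left, z up, the work surface at z = 0. Lengths are in m, angles in rad, forces in N, time in s.
With the tool pointing down it reaches from about 0.425 to 0.925 m from the base axis. Payload 6.8 kg.
Tool frame: the origin (TCP) lies at the very end of the fingers, on their centre line; the grasp point (between the pads) lies 19 mm behind it; z points along the fingers, y is the line along which they close (so a half turn about z gives the same grasp; the last joint's range is limited). The gripper opens to 88 mm and grips with 3 to 60 N. Pads are 20 mm wide; open, the fingers measure 115 mm over their backs; the gripper's body (75 mm by 178 mm) begins 61 mm behind the grasp point.
Start: joints at [-1.236, 0.477, 0.022, 1.555, -0.011, 1.109, -0.083], TCP at [0.289, 0.61, 0.223] pointing down, gripper open.
Joint ranges: [-2.96, 2.96], [-0.34, 2.1], [-1.41, 1.46], [0.24, 2.44], [-1.37, 4.51], [0.17, 1.92], [-2.96, 2.96]. Speed limits (rad/s): [2.39, 2.39, 3.14, 3.14, 3.14, 3.14, 3.14].

### API

Orientations are given as a rotation vector (axis times angle).
In Python, from bench import manip gives the robot as it stands. The module is installed in compiled form; this text tells all that it offers.
- The arm moves only by the tool jog_arm, never from a script. Its argument "moves" is a list of rows, each an object with "grip": the opening, from 0 (shut) to 1 (fully open); "dp": the shift along the world's x, y, z normalised to -1 to 1, where 1 is 500 mm, a list of three; "spin": the turn about the world's z normalised to -1 to 1, where 1 is 360 degrees. In form: [{"grip": grip, "dp": [tx, ty, tz], "spin": spin}, ...]. A call has 1 to 12 rows; each row is the pose to reach, as a shift and turn from the pose commanded when the call began, turning the shorter way round; what a row does not reach only later rows make up. A row lasts 1/12 s, in which the tool goes at most 41.7 mm and 7.16 degrees, less where a joint would pass 70% of its speed; a pose out of reach is approached as far as the arm can. A call with a number of a shift or a turn outside -1 to 1 is refused whole. A call with a gripper value outside its range is refused whole. The fingers move at their own pace and stop on an object; the grip force is fixed at half the most. Time passes only in rows, so rows that repeat a pose let the fingers close. It gives the time, the measured TCP pose, the force, the opening and the grip force at its end, in the units of the state.
- manip.get_state(): the state, without advancing time (a new reading comes with each control period).
- manip.get_image(name): name is "scene" or "side" or "wrist"; returns a dict with "frame" (420x560x3 uint8, red, green, blue), "range_z" (420x560 float32, m along the optical axis (not along the pixel's ray), 0 where there is no reading), "fov_y" (degrees; the focal length in pixels is half the picture's height over the tangent of half this angle, whatever the lens; pixels are square), "cx", "cy" (the principal point, pixels), "T" (4x4, takes a point from camera to world coordinates). Camera axes: x right, y down, z forward; pixel columns grow to the right and rows downward; lengths in m; the calibration is good to about 2 mm. The wrist camera is an equidistant fisheye: a pixel r from the principal point sees the ray r / f radians off the axis. A picture is of the moment at which its call begins.
- manip.finish_job(): hands the job in; it is judged then, once.
Trained networks look in a picture, given as the dict that the camera call returned (one of the last four; its "shot" number tells which), for a name from the list of things; names that differ only in an ending like _2 or _b are one class to them, and where a whole thing is asked for, a point or a joint stands for the part that bears it (a point fixed in the world has none). Each returns a list of dicts, best first, with "p" (0 to 1); they miss things now and then, are a little off and sometimes report something else, mostly with a low value. They report only what shows in the picture. A call takes as long as a camera call.
- manip.search_frame(picture, query): "centre" ([x, y, z] in m, in world coordinates, good to about 4 mm: the middle of the surface that is visible of it).
- manip.landmark_of(picture, query): "centre" ([x, y, z] in m, in world coordinates, good to about 4 mm: a listed point, or the origin of a listed thing).
The state is a dict: "time_s": time; "joint_pos": joint angles; "joint_vel": joint speeds; "joint_efforts": joint torques, N m; "eef_pos": TCP position; "orientation": TCP orientation; "force": force on the tool from outside, world axes, zero at the start; "torque": the same for the moment, N m; "width": opening from 0.0 (shut) to 1.0 (fully open); "grip_force": force on a finger pad.
Only numpy, scipy, OpenCV 4.12 (cv2) and the standard library are available. Lean on these libraries where they do the work, as an engineer would, in place of code of your own. Each camera call takes 0.05 s, during which the arm holds its last target. There are 200 camera calls.

## Working session

There is one attempt and no reset: what is moved stays moved. The work goes in short steps, Python scripts to look and compute and a tool call to move; the robot and the scene stay as the last step left them, time stands still between calls to the robot, and variables do not carry over. Pictures are saved under pics/ and viewed, at most 14 in all, crops included, and the job is handed in when it is done.

Besides the shell and the picture viewer there is one more tool, called after "Emit:" as name(argument=value, ...) on one line, values as JSON. jog_arm: Moves the arm, as the interface text tells. Its arguments: {"type":"object","properties":{"moves":{"type":"array"}},"required":["moves"]}

```bash
mkdir -p pics
cat > h.py <<'E'
from bench import manip
import numpy as np, cv2
N=["tray","saucer","carrier","cup","jug","jam_jar","black_cup","juice","white_cup","honey_jar"]
def shot(cam,name=None):
    im=manip.get_image(cam)
    if name: cv2.imwrite(f"pics/{name}.png",im["frame"][:,:,::-1])
    return im
def look(im,names=N,top=2):
    for n in names:
        for f in (manip.landmark_of,manip.search_frame):
            r=f(im,n)[:top]
            print(n,f.__name__[:4],[(np.round(d["centre"],3).tolist(),round(d["p"],2)) for d in r])
E
python3 - <<'E'
from h import *
for c in ("scene","side"):
    im=shot(c,c+"0"); print(c,np.round(im["T"],3).tolist(),im["fov_y"]); look(im)
s=manip.get_state(); print(s["time_s"],s["eef_pos"],s["orientation"],s["width"])
E
```

```text
scene [[-0.448, 0.615, -0.649, 1.29], [0.894, 0.323, -0.312, 0.319], [0.018, -0.72, -0.694, 0.814], [0.0, 0.0, 0.0, 1.0]] 45.79828611759575
tray call [([0.502, -0.318, -0.003], 0.67)]
tray call [([0.536, -0.309, 0.007], 0.92)]
saucer call [([0.449, -0.336, 0.006], 0.9)]
saucer call [([0.446, -0.341, 0.012], 0.95)]
carrier call [([0.519, 0.308, -0.0], 0.61)]
carrier call [([0.538, 0.31, 0.033], 0.71), ([0.687, 0.078, 0.062], 0.16)]
cup call [([0.459, -0.069, 0.004], 0.81)]
cup call [([0.452, -0.067, 0.042], 0.73)]
jug call [([0.556, 0.117, 0.002], 0.62)]
jug call [([0.572, 0.122, 0.045], 0.64)]
jam_jar call [([0.448, 0.063, 0.003], 0.66)]
jam_jar call [([0.465, 0.063, 0.047], 0.89)]
black_cup call [([0.56, -0.007, 0.0], 0.95)]
black_cup call [([0.577, 0.0, 0.07], 0.96)]
juice call [([0.672, 0.071, -0.001], 0.62)]
juice call [([0.683, 0.078, 0.057], 0.67)]
white_cup call [([0.557, -0.11, -0.0], 0.91)]
white_cup call [([0.575, -0.102, 0.069], 0.94), ([0.54, 0.309, 0.031], 0.39)]
honey_jar call [([0.672, -0.054, -0.003], 0.72)]
honey_jar call [([0.685, -0.048, 0.05], 0.79)]
side [[0.896,
[... 456 characters left out ...]
 [([0.552, 0.121, 0.003], 0.64)]
jug call [([0.547, 0.102, 0.042], 0.65)]
jam_jar call [([0.451, 0.066, 0.0], 0.82)]
jam_jar call [([0.444, 0.05, 0.043], 0.7)]
black_cup call [([0.564, -0.004, -0.003], 0.57)]
black_cup call [([0.556, -0.026, 0.062], 0.78), ([0.45, -0.076, 0.041], 0.24)]
juice call [([0.673, 0.073, 0.0], 0.81)]
juice call [([0.663, 0.058, 0.049], 0.7), ([0.451, -0.327, 0.019], 0.41)]
white_cup call [([0.556, -0.114, 0.005], 0.79)]
white_cup call [([0.546, -0.127, 0.07], 0.58)]
honey_jar call [([0.67, -0.058, 0.004], 0.61)]
honey_jar call [([0.657, -0.075, 0.041], 0.98)]
2.1 [0.28920658 0.60991457 0.22264966] [-6.89934395e-01 -3.06483537e+00 -9.17939632e-06] 1.0010419628640586
```

View pics/scene0.png

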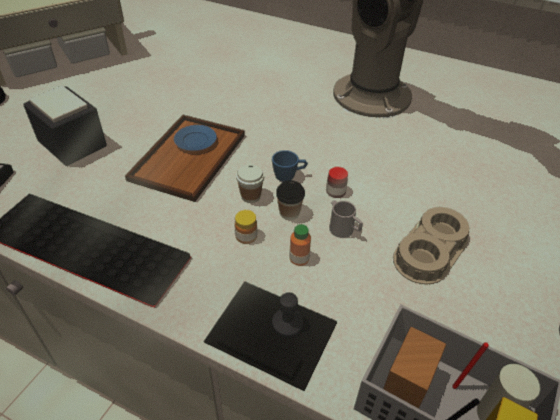

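View pics/side0.png

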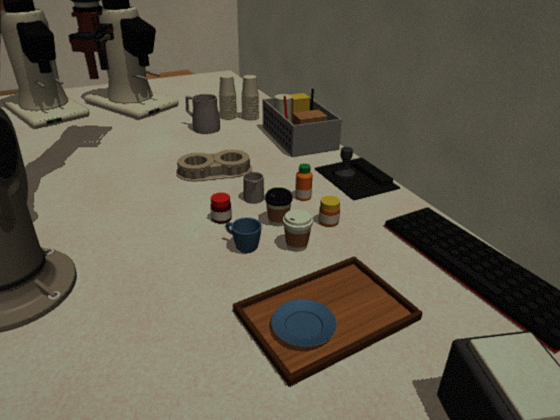

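```bash
cat >> h.py <<'E'
def cloud(im):
    z=im["range_z"]; h,w=z.shape; f=h/2/np.tan(np.radians(im["fov_y"])/2)
    v,u=np.mgrid[:h,:w]; m=z>0
    P=np.c_[((u-im["cx"])/f*z)[m],((v-im["cy"])/f*z)[m],z[m]]
    return P@im["T"][:3,:3].T+im["T"][:3,3], im["frame"][m]
from scipy.optimize import least_squares
def circ(p,r=None):
    c=p.mean(0)
    if r: s=least_squares(lambda q:np.hypot(*(p-q).T)-r,c,loss="soft_l1",f_scale=.002); return s.x,r
    s=least_squares(lambda q:np.hypot(*(p-q[:2]).T)-q[2],[*c,.03],loss="soft_l1",f_scale=.002); return s.x[:2],s.x[2]
def near(P,c,r,z0,z1): return P[(np.hypot(P[:,0]-c[0],P[:,1]-c[1])<r)&(P[:,2]>z0)&(P[:,2]<z1)]
E
python3 - <<'E'
from h import *
C=[cloud(shot(c))[0] for c in ("scene","side")]
for i,P in enumerate(C+[np.vstack(C)]):
    print("cam",i)
    for n,c,z0,z1 in (("tray",(.505,-.318),.013,.03),("carrier",(.517,.309),.028,.05)):
        p=near(P,c,.18 if n=="tray" else .125,z0,z1); r=cv2.minAreaRect(p[:,:2].astype(np.float32)); print(n,len(p),np.round(r[0],4),np.round(r[1],3),round(r[2],1))
    for n,c,z0,z1,r in (("saucer",(.45,-.334),.019,.03,None),("cup",(.458,-.069),.03,.056,.031),("jug",(.554,.119),.01,.06,.0265),("jam",(.45,.065),.005,.04,.024),("black",(.562,-.005),.06,.068,.032),("juice",(.672,.072),.005,.06,.021),("white",(.557,-.112),.06,.068,.032),("honey",(.671,-.056),.005,.04,.024)):
        p=near(P,c,.065 if n=="saucer" else .04,z0,z1)
        if len(p)<8: print(n,"few");continue
        q,rr=circ(p[:,:2],r); print(n,len(p),np.round(q,4),round(rr,4),"zmax",near(P,c,.04,0,.2)[:,2].max().round(3))
        if n in("cup","jug"):
            h=near(P,q,.065,.02,.058); d=h[:,:2]-q; h=d[np.hypot(*d.T)>.038]; print("  handle",len(h),np.degrees(np.arctan2(*h.mean(0)[::-1])).round(1),np.hypot(*h.T).max())
s=manip.get_state()
from scipy.spatial.transform import Rotation as R
y=R.from_rotvec(s["orientation"]).as_matrix()[:,1]; print("tool y deg",np.degrees(np.arctan2(y[1],y[0])))
E
```

```text
cam 0
tray 1954 [ 0.5052 -0.3191] [0.285 0.194] 5.2
carrier 2274 [0.5192 0.3117] [0.102 0.204] 77.8
saucer 317 [ 0.4503 -0.3331] 0.0493 zmax 0.023
cup 390 [ 0.4583 -0.0678] 0.031 zmax 0.061
  handle 48 121.9 0.05477816300703034
jug 631 [0.5563 0.1206] 0.0265 zmax 0.069
  handle 40 71.1 0.04894246026805414
jam 225 [0.4476 0.0634] 0.024 zmax 0.065
black 79 [ 0.564  -0.0035] 0.032 zmax 0.081
juice 351 [0.6736 0.072 ] 0.021 zmax 0.094
white 74 [ 0.557  -0.1084] 0.032 zmax 0.082
honey 250 [ 0.6709 -0.0567] 0.024 zmax 0.064
cam 1
tray 5372 [ 0.5048 -0.3199] [0.282 0.193] 5.2
carrier 1024 [0.5182 0.3102] [0.108 0.201] 77.7
saucer 1236 [ 0.45  -0.334] 0.0478 zmax 0.023
cup 510 [ 0.4563 -0.0711] 0.031 zmax 0.061
  handle 54 124.3 0.05400112670149774
jug 456 [0.5559 0.1199] 0.0265 zmax 0.069<stdin>:12: RuntimeWarning: Mean of empty slice.
  ret = um.true_divide(
Traceback (most recent call last):
ValueError: zero-size array to reduction operation maximum which has no identity
```

The scene shows the tray at left (185,155) with the saucer near its base-side end. The carrier is at (432,243), with the ordered things between them. The side view agrees with this, and the depth fits from both cameras match to about 3 mm.

Emit:
jog_arm(moves=[{"grip": 1, "dp": [0.5, -0.7, 0], "spin": 0}, {"grip": 1, "dp": [0.5, -0.7, 0], "spin": 0}, {"grip": 1, "dp": [0.5, -0.7, 0], "spin": 0}, {"grip": 1, "dp": [0.5, -0.7, 0], "spin": 0}, {"grip": 1, "dp": [0.5, -0.7, 0], "spin": 0}, {"grip": 1, "dp": [0.5, -0.7, 0], "spin": 0}, {"grip": 1, "dp": [0.5, -0.7, 0], "spin": 0}, {"grip": 1, "dp": [0.5, -0.7, 0], "spin": 0}, {"grip": 1, "dp": [0.5, -0.7, 0], "spin": 0}, {"grip": 1, "dp": [0.5, -0.7, 0], "spin": 0}, {"grip": 1, "dp": [0.5, -0.7, 0], "spin": 0}, {"grip": 1, "dp": [0.5, -0.7, 0], "spin": 0}])

```text
time_s: 3.2
eef_pos: [0.5421, 0.2547, 0.2229]
orientation: [0.702, 3.06, -0.002]
force: [0.2, 1.4, -0.3]
width: 1.0
grip_force: 0.0
```

Emit:
jog_arm(moves=[{"grip": 1, "dp": [0.269, -0.376, -0.06], "spin": 0}, {"grip": 1, "dp": [0.269, -0.376, -0.06], "spin": 0}, {"grip": 1, "dp": [0.269, -0.376, -0.06], "spin": 0}, {"grip": 1, "dp": [0.269, -0.376, -0.06], "spin": 0}, {"grip": 1, "dp": [0.269, -0.376, -0.06], "spin": 0}, {"grip": 1, "dp": [0.269, -0.376, -0.06], "spin": 0}, {"grip": 1, "dp": [0.269, -0.376, -0.06], "spin": 0}, {"grip": 1, "dp": [0.269, -0.376, -0.06], "spin": 0}, {"grip": 1, "dp": [0.269, -0.376, -0.06], "spin": 0}])

```text
time_s: 3.95
eef_pos: [0.6731, 0.0748, 0.1924]
orientation: [-0.686, -3.065, -0.002]
force: [-0.1, -0.1, 0.8]
width: 1.001
grip_force: 0.0
```

Run:
```python
from h import *
im=shot("wrist","w1"); look(im,["juice","jug","black_cup","honey_jar"],1)
s=manip.get_state(); print(s["time_s"],s["eef_pos"],s["joint_pos"])
```

```text
juice call [([0.676, 0.067, -0.002], 0.83)]
juice call [([0.668, 0.073, 0.068], 0.72)]
jug call [([0.555, 0.118, -0.0], 0.71)]
jug call [([0.55, 0.118, 0.027], 0.78)]
black_cup call [([0.565, -0.002, 0.0], 0.63)]
black_cup call [([0.568, 0.001, 0.074], 0.61)]
honey_jar call [([0.67, -0.057, 0.001], 0.76)]
honey_jar call [([0.666, -0.045, 0.058], 0.74)]
4.4 [0.67365054 0.07233401 0.19286341] [-0.34603713  0.51227728  0.21092799  1.58921445 -0.11857139  1.05236321
  1.02588751]
```

View pics/w1.png

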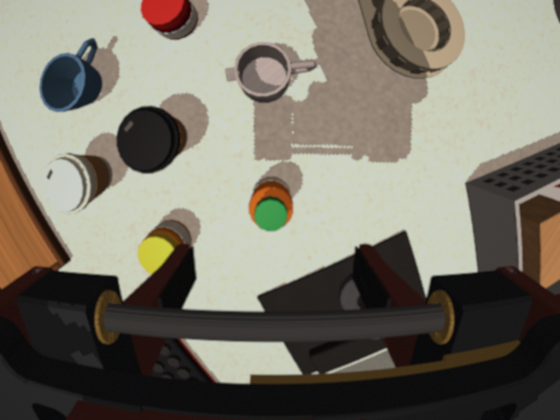

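The wrist view shows the juice cap at (270,213), between the fingertips, and the network's position agrees. I'm going down to grip it.

Emit:
jog_arm(moves=[{"grip": 1, "dp": [0, 0, -0.08], "spin": 0}, {"grip": 1, "dp": [0, 0, -0.16], "spin": 0}, {"grip": 1, "dp": [0, 0, -0.22], "spin": 0}, {"grip": 1, "dp": [0, 0, -0.27], "spin": 0}, {"grip": 1, "dp": [0, 0, -0.308], "spin": 0}, {"grip": 1, "dp": [0, 0, -0.308], "spin": 0}, {"grip": 0, "dp": [0, 0, -0.308], "spin": 0}, {"grip": 0, "dp": [0, 0, -0.308], "spin": 0}, {"grip": 0, "dp": [0, 0, -0.308], "spin": 0}, {"grip": 0, "dp": [0, 0, -0.308], "spin": 0}, {"grip": 0, "dp": [0, 0, -0.308], "spin": 0}, {"grip": 0, "dp": [0, 0, -0.308], "spin": 0}])

```text
time_s: 5.4
eef_pos: [0.6742, 0.072, 0.0396]
orientation: [0.69, 3.064, 0.001]
force: [-0.6, -0.8, -0.2]
width: 0.581
grip_force: 0.0
```

Emit:
jog_arm(moves=[{"grip": 0, "dp": [0, 0, 0], "spin": 0}, {"grip": 0, "dp": [0, 0, 0], "spin": 0}, {"grip": 0, "dp": [0, 0, 0], "spin": 0}, {"grip": 0, "dp": [0, 0, 0], "spin": 0}, {"grip": 0, "dp": [0, 0, 0.04], "spin": 0}, {"grip": 0, "dp": [0, 0, 0.1], "spin": 0}, {"grip": 0, "dp": [0, 0, 0.17], "spin": 0}, {"grip": 0, "dp": [0, 0, 0.24], "spin": 0}, {"grip": 0, "dp": [0, 0, 0.304], "spin": 0}, {"grip": 0, "dp": [0, 0, 0.304], "spin": 0}])

```text
time_s: 6.23
eef_pos: [0.6774, 0.0721, 0.1979]
orientation: [0.688, 3.055, 0.007]
force: [1.7, 0.5, -0.9]
width: 0.47
grip_force: 30.0
```

Emit:
jog_arm(moves=[{"grip": 0, "dp": [-0.01, 0.03, 0], "spin": 0}, {"grip": 0, "dp": [-0.03, 0.08, 0], "spin": 0}, {"grip": 0, "dp": [-0.06, 0.14, 0], "spin": 0}, {"grip": 0, "dp": [-0.1, 0.21, 0], "spin": 0}, {"grip": 0, "dp": [-0.13, 0.28, 0], "spin": 0}, {"grip": 0, "dp": [-0.16, 0.35, 0], "spin": 0}, {"grip": 0, "dp": [-0.19, 0.41, 0], "spin": 0}, {"grip": 0, "dp": [-0.205, 0.445, 0], "spin": 0}, {"grip": 0, "dp": [-0.211, 0.456, 0], "spin": 0}, {"grip": 0, "dp": [-0.211, 0.456, 0], "spin": 0}, {"grip": 0, "dp": [-0.211, 0.456, 0], "spin": 0}, {"grip": 0, "dp": [-0.211, 0.456, -0.05], "spin": 0}])

```text
time_s: 7.23
eef_pos: [0.5721, 0.2989, 0.1695]
orientation: [0.693, 3.057, 0.007]
force: [0.4, 0.3, -1.2]
width: 0.468
grip_force: 30.0
```

Emit:
jog_arm(moves=[{"grip": 0, "dp": [0, 0, -0.06], "spin": 0}, {"grip": 0, "dp": [0, 0, -0.11], "spin": 0}, {"grip": 0, "dp": [0, 0, -0.15], "spin": 0}, {"grip": 0, "dp": [0, 0, -0.19], "spin": 0}, {"grip": 0, "dp": [0, 0, -0.215], "spin": 0}, {"grip": 0, "dp": [0, 0, -0.23], "spin": 0}, {"grip": 0, "dp": [0, 0, -0.233], "spin": 0}, {"grip": 0, "dp": [0, 0, -0.233], "spin": 0}, {"grip": 0, "dp": [0, 0, -0.233], "spin": 0}])

```text
time_s: 7.98
eef_pos: [0.5692, 0.2999, 0.0502]
orientation: [0.691, 3.063, 0.002]
force: [0.8, -0.1, -1.7]
width: 0.473
grip_force: 30.0
```

Emit:
jog_arm(moves=[{"grip": 0, "dp": [0, 0, -0.003], "spin": 0}, {"grip": 0.7, "dp": [0, 0, -0.003], "spin": 0}, {"grip": 0.8, "dp": [0, 0, -0.003], "spin": 0}, {"grip": 1, "dp": [0, 0, -0.003], "spin": 0}, {"grip": 1, "dp": [0, 0, -0.003], "spin": 0}, {"grip": 1, "dp": [0, 0, -0.003], "spin": 0}, {"grip": 1, "dp": [0, 0, 0.05], "spin": 0}, {"grip": 1, "dp": [0, 0, 0.13], "spin": 0}, {"grip": 1, "dp": [0, 0, 0.2], "spin": 0}, {"grip": 1, "dp": [0, 0, 0.27], "spin": 0}, {"grip": 1, "dp": [0, 0, 0.282], "spin": 0}])

```text
time_s: 8.9
eef_pos: [0.5713, 0.3014, 0.1971]
orientation: [0.689, 3.058, 0.011]
force: [1.8, 0.0, 0.5]
width: 1.001
grip_force: 0.0
```

Run:
```python
from h import *
im=shot("scene","s1"); look(im,["juice"],1); P=cloud(im)[0]
for z0,z1,r in ((.045,.07,.021),(.085,.096,.0145)):
    p=near(P,(.568,.3),.035,z0,z1); print(len(p),circ(p[:,:2],r))
s=manip.get_state(); print(s["time_s"],s["eef_pos"],s["joint_pos"],s["width"])
```

```text
juice call [([0.569, 0.302, 0.006], 0.96)]
juice call [([0.58, 0.299, 0.074], 0.9)]
184 (array([0.56893482, 0.30061231]), 0.021)
65 (array([0.59308916, 0.29876652]), 0.0145)
9.05 [0.56824706 0.30002675 0.19041778] [-0.70353977  0.45519272  0.16470431  1.67983498 -0.08531191  1.01253943
  0.61792006] 1.0038371308665655
```

View pics/s1.png

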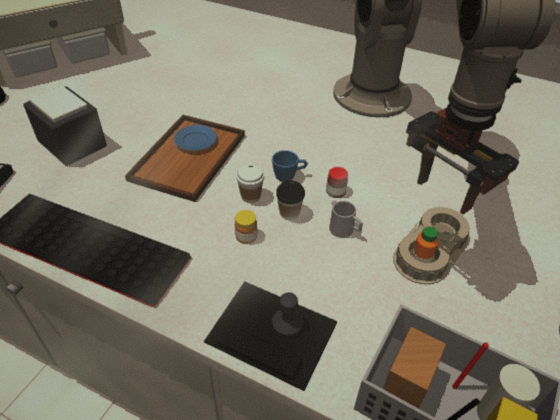

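The juice stands in the far pocket, at (425,243) in the picture. Next is the black-lidded cup.

Emit:
jog_arm(moves=[{"grip": 1, "dp": [-0.008, -0.607, 0], "spin": 0}, {"grip": 1, "dp": [-0.008, -0.607, 0], "spin": 0}, {"grip": 1, "dp": [-0.008, -0.607, 0], "spin": 0}, {"grip": 1, "dp": [-0.008, -0.607, 0], "spin": 0}, {"grip": 1, "dp": [-0.008, -0.607, 0], "spin": 0}, {"grip": 1, "dp": [-0.008, -0.607, 0], "spin": 0}, {"grip": 1, "dp": [-0.008, -0.607, 0], "spin": 0}, {"grip": 1, "dp": [-0.008, -0.607, 0], "spin": 0}, {"grip": 1, "dp": [-0.008, -0.607, 0], "spin": 0}, {"grip": 1, "dp": [-0.008, -0.607, -0.05], "spin": 0}, {"grip": 1, "dp": [-0.008, -0.607, -0.05], "spin": 0}, {"grip": 1, "dp": [-0.008, -0.607, -0.08], "spin": 0}])

```text
time_s: 10.05
eef_pos: [0.5642, -0.0017, 0.1501]
orientation: [-0.686, -3.065, -0.001]
force: [0.2, 0.7, 0.5]
width: 1.002
grip_force: 0.0
```

Run:
```python
from h import *
im=shot("wrist"); look(im,["black_cup","cup","jam_jar"],1)
s=manip.get_state(); print(s["time_s"],s["eef_pos"])
```

```text
black_cup call [([0.564, -0.003, -0.002], 0.92)]
black_cup call [([0.562, -0.001, 0.075], 0.55)]
cup call [([0.454, -0.072, -0.002], 0.62)]
cup call [([0.452, -0.078, 0.037], 0.69)]
jam_jar call [([0.442, 0.063, 0.003], 0.88)]
jam_jar call [([0.448, 0.062, 0.061], 0.65)]
10.4 [ 0.56464542 -0.00298449  0.15088959]
```

Emit:
jog_arm(moves=[{"grip": 1, "dp": [0, 0, -0.06], "spin": 0}, {"grip": 1, "dp": [0, 0, -0.12], "spin": 0}, {"grip": 1, "dp": [0, 0, -0.17], "spin": 0}, {"grip": 1, "dp": [0, 0, -0.208], "spin": 0}, {"grip": 1, "dp": [0, 0, -0.208], "spin": 0}, {"grip": 0, "dp": [0, 0, -0.208], "spin": 0}, {"grip": 0, "dp": [0, 0, -0.208], "spin": 0}, {"grip": 0, "dp": [0, 0, -0.208], "spin": 0}, {"grip": 0, "dp": [0, 0, -0.208], "spin": 0}, {"grip": 0, "dp": [0, 0, -0.208], "spin": 0}, {"grip": 0, "dp": [0, 0, -0.208], "spin": 0}, {"grip": 0, "dp": [0, 0, -0.208], "spin": 0}])

```text
time_s: 11.4
eef_pos: [0.5654, -0.0037, 0.0476]
orientation: [0.69, 3.062, 0.001]
force: [-0.8, -1.3, 7.7]
width: 0.721
grip_force: 30.0
```

Emit:
jog_arm(moves=[{"grip": 0, "dp": [0, 0, 0.03], "spin": 0}, {"grip": 0, "dp": [0, 0, 0.08], "spin": 0}, {"grip": 0, "dp": [0, 0, 0.14], "spin": 0}, {"grip": 0, "dp": [0, 0, 0.2], "spin": 0}, {"grip": 0, "dp": [0, 0, 0.26], "spin": 0}, {"grip": 0, "dp": [0, 0, 0.29], "spin": 0}, {"grip": 0, "dp": [0, 0, 0.3], "spin": 0}, {"grip": 0, "dp": [0, 0, 0.3], "spin": 0}])

```text
time_s: 12.07
eef_pos: [0.5648, -0.0035, 0.1974]
orientation: [0.689, 3.063, 0.002]
force: [-0.3, -1.0, -1.2]
width: 0.715
grip_force: 30.0
```

Run:
```python
from h import *
im=shot("side"); look(im,["black_cup"],1)
im=shot("scene","s2"); look(im,["black_cup"],1)
s=manip.get_state(); print(s["time_s"],s["eef_pos"],s["width"],s["grip_force"])
cv2.imwrite("pics/s2c.png",cv2.resize(im["frame"][60:260,180:400,::-1],None,fx=2.5,fy=2.5))
```

```text
black_cup call [([0.564, -0.005, 0.146], 0.65)]
black_cup call [([0.553, -0.022, 0.19], 0.7)]
black_cup call [([0.559, -0.006, 0.148], 0.76)]
black_cup call [([0.582, -0.001, 0.209], 0.92)]
12.3667 [ 0.56338933 -0.00362442  0.19474414] 0.7179314102012573 29.99979927088134
```

View pics/s2c.png

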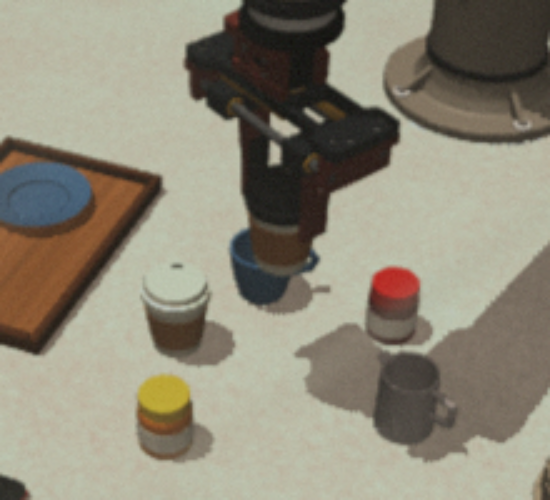

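The cup hangs upright between the fingers in the crop, lid at (275,185). I'm carrying it to the near pocket.

Emit:
jog_arm(moves=[{"grip": 0, "dp": [-0.01, 0.03, 0], "spin": 0}, {"grip": 0, "dp": [-0.03, 0.09, 0], "spin": 0}, {"grip": 0, "dp": [-0.05, 0.16, 0], "spin": 0}, {"grip": 0, "dp": [-0.07, 0.23, 0], "spin": 0}, {"grip": 0, "dp": [-0.09, 0.3, 0], "spin": 0}, {"grip": 0, "dp": [-0.11, 0.38, 0], "spin": 0}, {"grip": 0, "dp": [-0.13, 0.45, 0], "spin": 0}, {"grip": 0, "dp": [-0.15, 0.52, 0], "spin": 0}, {"grip": 0, "dp": [-0.17, 0.59, 0], "spin": 0}, {"grip": 0, "dp": [-0.182, 0.63, 0], "spin": 0}, {"grip": 0, "dp": [-0.188, 0.651, 0], "spin": 0}, {"grip": 0, "dp": [-0.188, 0.651, 0], "spin": 0}])

```text
time_s: 13.37
eef_pos: [0.4688, 0.3243, 0.1953]
orientation: [-0.683, -3.065, 0.0]
force: [0.2, -0.4, -2.2]
width: 0.717
grip_force: 30.0
```

Emit:
jog_arm(moves=[{"grip": 0, "dp": [0, 0, -0.03], "spin": 0}, {"grip": 0, "dp": [0, 0, -0.08], "spin": 0}, {"grip": 0, "dp": [0, 0, -0.13], "spin": 0}, {"grip": 0, "dp": [0, 0, -0.18], "spin": 0}, {"grip": 0, "dp": [0, 0, -0.22], "spin": 0}, {"grip": 0, "dp": [0, 0, -0.25], "spin": 0}, {"grip": 0, "dp": [0, 0, -0.27], "spin": 0}, {"grip": 0, "dp": [0, 0, -0.28], "spin": 0}, {"grip": 0, "dp": [0, 0, -0.28], "spin": 0}])

```text
time_s: 14.12
eef_pos: [0.471, 0.3196, 0.0561]
orientation: [-0.694, -3.064, 0.003]
force: [0.4, -0.4, -1.0]
width: 0.717
grip_force: 30.0
```

Emit:
jog_arm(moves=[{"grip": 0, "dp": [0, 0, -0.002], "spin": 0}, {"grip": 0.8, "dp": [0, 0, -0.002], "spin": 0}, {"grip": 0.9, "dp": [0, 0, -0.002], "spin": 0}, {"grip": 1, "dp": [0, 0, -0.002], "spin": 0}, {"grip": 1, "dp": [0, 0, -0.002], "spin": 0}, {"grip": 1, "dp": [0, 0, -0.002], "spin": 0}, {"grip": 1, "dp": [0, 0, 0.05], "spin": 0}, {"grip": 1, "dp": [0, 0, 0.12], "spin": 0}, {"grip": 1, "dp": [0, 0, 0.19], "spin": 0}, {"grip": 1, "dp": [0, 0, 0.26], "spin": 0}, {"grip": 1, "dp": [0, 0, 0.29], "spin": 0}, {"grip": 1, "dp": [0, 0, 0.29], "spin": 0}])

```text
time_s: 15.12
eef_pos: [0.4723, 0.3236, 0.2058]
orientation: [0.689, 3.06, 0.01]
force: [0.5, 0.6, 0.5]
width: 1.001
grip_force: 0.0
```

Run:
```python
from h import *
for c in ("scene","wrist"):
    im=shot(c,"p_"+c); look(im,["juice","black_cup"],1)
P=cloud(manip.get_image("scene"))[0]; p=near(P,(.47,.32),.045,.066,.077); print(len(p),circ(p[:,:2],.032),near(P,(.47,.32),.045,.0,.12)[:,2].max())
s=manip.get_state(); print(s["time_s"],s["eef_pos"],s["width"],s["joint_pos"])
```

```text
juice call [([0.568, 0.301, 0.007], 0.69)]
juice call [([0.581, 0.302, 0.072], 0.66)]
black_cup call [([0.469, 0.318, 0.01], 0.61)]
black_cup call [([0.488, 0.32, 0.08], 0.88)]
juice call [([0.57, 0.298, 0.008], 0.95)]
juice call [([0.557, 0.303, 0.072], 0.73)]
black_cup call [([0.473, 0.319, 0.008], 0.64)]
black_cup call [([0.467, 0.324, 0.082], 0.76)]
107 (array([0.46969784, 0.32155227]), 0.032) 0.08952608155441988
15.6667 [0.47004239 0.32176281 0.20059325] 1.0039945193513455 [-0.80343602  0.32723019  0.11648278  1.84159199 -0.04504925  0.97627654
  0.46015576]
```

View pics/p_wrist.png

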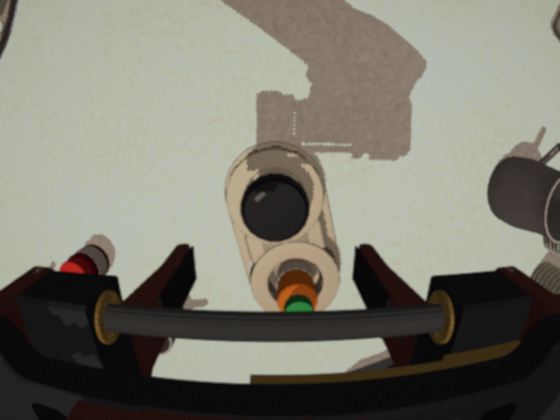

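Both drinks are in their pockets: the black lid at (275,207) and the juice at (298,290). Next is the jam jar.

Emit:
jog_arm(moves=[{"grip": 1, "dp": [-0.046, -0.516, 0], "spin": -0.165}, {"grip": 1, "dp": [-0.046, -0.516, 0], "spin": -0.165}, {"grip": 1, "dp": [-0.046, -0.516, 0], "spin": -0.165}, {"grip": 1, "dp": [-0.046, -0.516, 0], "spin": -0.165}, {"grip": 1, "dp": [-0.046, -0.516, 0], "spin": -0.165}, {"grip": 1, "dp": [-0.046, -0.516, 0], "spin": -0.165}, {"grip": 1, "dp": [-0.046, -0.516, 0], "spin": -0.165}, {"grip": 1, "dp": [-0.046, -0.516, 0], "spin": -0.165}, {"grip": 1, "dp": [-0.046, -0.516, 0], "spin": -0.165}, {"grip": 1, "dp": [-0.046, -0.516, -0.05], "spin": -0.165}, {"grip": 1, "dp": [-0.046, -0.516, -0.1], "spin": -0.165}, {"grip": 1, "dp": [-0.046, -0.516, -0.13], "spin": -0.165}])

```text
time_s: 16.67
eef_pos: [0.4464, 0.0637, 0.1345]
orientation: [-2.117, -2.32, 0.002]
force: [-1.2, -0.6, -0.1]
width: 1.0
grip_force: 0.0
```

Run:
```python
from h import *
im=shot("wrist"); look(im,["jam_jar","cup","jug"],1)
s=manip.get_state(); print(s["time_s"],s["eef_pos"],s["orientation"],s["joint_pos"])
```

```text
jam_jar call [([0.443, 0.064, 0.001], 0.71)]
jam_jar call [([0.44, 0.07, 0.06], 0.75)]
cup call [([0.454, -0.069, -0.002], 0.67)]
cup call [([0.455, -0.09, 0.038], 0.77)]
jug call [([0.554, 0.116, -0.001], 0.92)]
jug call [([0.565, 0.117, 0.04], 0.57)]
17.0167 [0.44811195 0.06417116 0.13727421] [2.11723198 2.31973954 0.00313606] [-0.6062772   0.23195271  0.37464051  2.17382687 -0.12383956  0.75304656
 -0.0591836 ]
```

Emit:
jog_arm(moves=[{"grip": 1, "dp": [0, 0, -0.06], "spin": 0}, {"grip": 0.9, "dp": [0, 0, -0.12], "spin": 0}, {"grip": 0.8, "dp": [0, 0, -0.18], "spin": 0}, {"grip": 0.8, "dp": [0, 0, -0.22], "spin": 0}, {"grip": 0.8, "dp": [0, 0, -0.234], "spin": 0}, {"grip": 0.8, "dp": [0, 0, -0.234], "spin": 0}, {"grip": 0, "dp": [0, 0, -0.234], "spin": 0}, {"grip": 0, "dp": [0, 0, -0.234], "spin": 0}, {"grip": 0, "dp": [0, 0, -0.234], "spin": 0}, {"grip": 0, "dp": [0, 0, -0.234], "spin": 0}, {"grip": 0, "dp": [0, 0, -0.234], "spin": 0}, {"grip": 0, "dp": [0, 0, -0.234], "spin": 0}])

```text
time_s: 18.02
eef_pos: [0.448, 0.0643, 0.0203]
orientation: [2.117, 2.32, 0.003]
force: [-0.0, 0.0, 7.9]
width: 0.538
grip_force: 30.0
```

Emit:
jog_arm(moves=[{"grip": 0, "dp": [0, 0, 0], "spin": 0}, {"grip": 0, "dp": [0, 0, 0], "spin": 0}, {"grip": 0, "dp": [0, 0, 0.03], "spin": 0}, {"grip": 0, "dp": [0, 0, 0.08], "spin": 0}, {"grip": 0, "dp": [0, 0, 0.14], "spin": 0}, {"grip": 0, "dp": [0, 0, 0.2], "spin": 0}, {"grip": 0, "dp": [0, 0, 0.26], "spin": 0}, {"grip": 0, "dp": [0, 0, 0.29], "spin": 0}, {"grip": 0, "dp": [0, 0, 0.3], "spin": 0}, {"grip": 0, "dp": [0, 0, 0.3], "spin": 0}])

```text
time_s: 18.85
eef_pos: [0.4479, 0.0643, 0.1704]
orientation: [2.117, 2.32, 0.005]
force: [0.3, 0.4, -1.4]
width: 0.536
grip_force: 30.0
```

Emit:
jog_arm(moves=[{"grip": 0, "dp": [0.01, -0.03, 0], "spin": 0}, {"grip": 0, "dp": [0.025, -0.09, 0], "spin": 0}, {"grip": 0, "dp": [0.048, -0.16, 0], "spin": 0}, {"grip": 0, "dp": [0.07, -0.23, 0], "spin": 0}, {"grip": 0, "dp": [0.09, -0.3, 0], "spin": 0}, {"grip": 0, "dp": [0.115, -0.38, 0], "spin": 0}, {"grip": 0, "dp": [0.138, -0.46, 0], "spin": 0}, {"grip": 0, "dp": [0.162, -0.54, 0], "spin": 0}, {"grip": 0, "dp": [0.186, -0.62, 0], "spin": 0}, {"grip": 0, "dp": [0.21, -0.7, 0], "spin": 0}, {"grip": 0, "dp": [0.23, -0.77, 0], "spin": 0}, {"grip": 0, "dp": [0.244, -0.81, 0], "spin": 0}])

```text
time_s: 19.85
eef_pos: [0.5677, -0.3459, 0.1667]
orientation: [-2.122, -2.315, 0.005]
force: [0.7, 0.1, -0.8]
width: 0.537
grip_force: 30.0
```

Emit:
jog_arm(moves=[{"grip": 0, "dp": [0.008, -0.025, 0], "spin": 0}, {"grip": 0, "dp": [0.01, -0.035, -0.01], "spin": 0}, {"grip": 0, "dp": [0.01, -0.035, -0.05], "spin": 0}, {"grip": 0, "dp": [0.01, -0.035, -0.1], "spin": 0}, {"grip": 0, "dp": [0.01, -0.035, -0.15], "spin": 0}, {"grip": 0, "dp": [0.01, -0.035, -0.2], "spin": 0}, {"grip": 0, "dp": [0.01, -0.035, -0.24], "spin": 0}, {"grip": 0, "dp": [0.01, -0.035, -0.27], "spin": 0}, {"grip": 0, "dp": [0.01, -0.035, -0.28], "spin": 0}, {"grip": 0, "dp": [0.01, -0.035, -0.281], "spin": 0}, {"grip": 0, "dp": [0.01, -0.035, -0.281], "spin": 0}])

```text
time_s: 20.77
eef_pos: [0.5739, -0.3578, 0.0279]
orientation: [-2.117, -2.32, 0.0]
force: [0.6, 0.6, -1.1]
width: 0.54
grip_force: 30.0
```

Emit:
jog_arm(moves=[{"grip": 0, "dp": [0, 0, -0.001], "spin": 0}, {"grip": 0.7, "dp": [0, 0, -0.001], "spin": 0}, {"grip": 0.8, "dp": [0, 0, -0.001], "spin": 0}, {"grip": 0.9, "dp": [0, 0, -0.001], "spin": 0}, {"grip": 0.9, "dp": [0, 0, -0.001], "spin": 0}, {"grip": 0.9, "dp": [0, 0, 0], "spin": 0}, {"grip": 0.9, "dp": [0, 0, 0.05], "spin": 0}, {"grip": 1, "dp": [0, 0, 0.12], "spin": 0}, {"grip": 1, "dp": [0, 0, 0.19], "spin": 0}, {"grip": 1, "dp": [0, 0, 0.26], "spin": 0}, {"grip": 1, "dp": [0, 0, 0.32], "spin": 0}, {"grip": 1, "dp": [0, 0, 0.32], "spin": 0}])

```text
time_s: 21.77
eef_pos: [0.577, -0.3612, 0.1961]
orientation: [2.111, 2.312, 0.004]
force: [-0.3, -1.4, 0.8]
width: 1.0
grip_force: 0.0
```

Run:
```python
from h import *
im=shot("side"); look(im,["jam_jar","saucer","cup"],1)
im=shot("wrist"); look(im,["jam_jar","saucer","cup"],1)
s=manip.get_state(); print(s["time_s"],s["eef_pos"],s["width"],s["joint_pos"])
P=cloud(manip.get_image("side"))[0]
p=near(P,(.574,-.358),.04,.02,.048); print(circ(p[:,:2],.024))
for c in ("side","scene"):
    P=cloud(manip.get_image(c))[0]; p=near(P,(.45,-.333),.065,.02,.03); print(c,len(p),circ(p[:,:2]))
    p=near(P,(.45,-.333),.065,.014,.03); print(c,cv2.minEnclosingCircle(p[:,:2].astype(np.float32)))
```

```text
jam_jar call [([0.576, -0.353, 0.008], 0.86)]
jam_jar call [([0.566, -0.366, 0.052], 0.86)]
saucer call [([0.45, -0.328, 0.009], 0.59)]
saucer call [([0.452, -0.328, 0.021], 0.74)]
cup call [([0.555, -0.11, 0.007], 0.6)]
cup call [([0.449, -0.078, 0.039], 0.59)]
jam_jar call [([0.572, -0.358, 0.011], 0.96)]
jam_jar call [([0.573, -0.354, 0.07], 0.75)]
saucer call [([0.453, -0.334, 0.008], 0.89)]
saucer call [([0.453, -0.334, 0.017], 0.67)]
cup call []
cup call [([0.571, -0.356, 0.07], 0.34)]
22.4667 [ 0.57415817 -0.35859826  0.188463  ] 0.9980015845620871 [ 0.11255569  0.5546032   0.51798587  1.60990991 -0.30372136  1.0584702
  0.80741614]
(array([ 0.57516373, -0.35914668]), 0.024)
side 1030 (array([ 0.44990194, -0.3339997 ]), np.float64(0.04904673625480197))
side ((0.4497877359390259, -0.33403870463371277), 0.05626189708709717)
scene 235 (array([ 0.45075759, -0.33310856]), np.float64(0.05081888688158393))
scene ((0.4500444829463959, -0.3342014253139496), 0.05823478475213051)
```

Emit:
jog_arm(moves=[{"grip": 1, "dp": [-0.234, 0.579, 0], "spin": 0.078}, {"grip": 1, "dp": [-0.234, 0.579, 0], "spin": 0.078}, {"grip": 1, "dp": [-0.234, 0.579, 0], "spin": 0.078}, {"grip": 1, "dp": [-0.234, 0.579, 0], "spin": 0.078}, {"grip": 1, "dp": [-0.234, 0.579, 0], "spin": 0.078}, {"grip": 1, "dp": [-0.234, 0.579, 0], "spin": 0.078}, {"grip": 1, "dp": [-0.234, 0.579, 0], "spin": 0.078}, {"grip": 1, "dp": [-0.234, 0.579, 0], "spin": 0.078}, {"grip": 1, "dp": [-0.234, 0.579, 0], "spin": 0.078}, {"grip": 1, "dp": [-0.234, 0.579, -0.05], "spin": 0.078}, {"grip": 1, "dp": [-0.234, 0.579, -0.1], "spin": 0.078}, {"grip": 1, "dp": [-0.234, 0.579, -0.12], "spin": 0.078}])

```text
time_s: 23.62
eef_pos: [0.4562, -0.0696, 0.1268]
orientation: [-1.491, -2.763, 0.002]
force: [-1.6, 1.0, -0.2]
width: 1.006
grip_force: 0.0
```

Run:
```python
from h import *
im=shot("wrist","w3"); look(im,["cup"],1)
s=manip.get_state(); print(s["time_s"],s["eef_pos"],s["orientation"])
```

```text
cup call [([0.455, -0.07, -0.002], 0.69)]
cup call [([0.459, -0.073, 0.036], 0.75)]
23.7667 [ 0.45704084 -0.06982349  0.12851592] [-1.49267348e+00 -2.76315210e+00  1.83375905e-03]
```

View pics/w3.png

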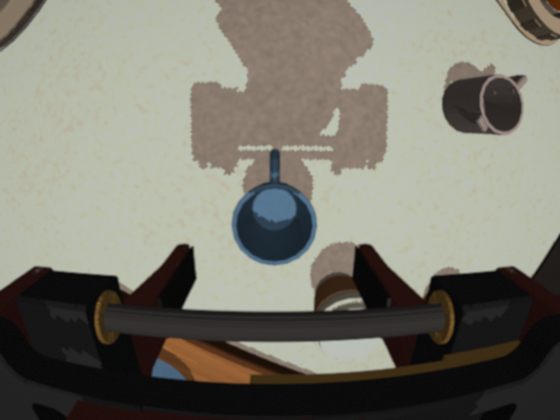

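The cup is centred at (274,222), with its handle pointing straight up the picture, square to the line the fingers close along. I'm gripping it.

Emit:
jog_arm(moves=[{"grip": 1, "dp": [0, 0, -0.05], "spin": 0}, {"grip": 1, "dp": [0, 0, -0.11], "spin": 0}, {"grip": 1, "dp": [0, 0, -0.16], "spin": 0}, {"grip": 1, "dp": [0, 0, -0.195], "spin": 0}, {"grip": 1, "dp": [0, 0, -0.205], "spin": 0}, {"grip": 1, "dp": [0, 0, -0.205], "spin": 0}, {"grip": 0, "dp": [0, 0, -0.205], "spin": 0}, {"grip": 0, "dp": [0, 0, -0.205], "spin": 0}, {"grip": 0, "dp": [0, 0, -0.205], "spin": 0}, {"grip": 0, "dp": [0, 0, -0.205], "spin": 0}, {"grip": 0, "dp": [0, 0, -0.205], "spin": 0}, {"grip": 0, "dp": [0, 0, -0.205], "spin": 0}])

```text
time_s: 24.77
eef_pos: [0.4578, -0.0693, 0.027]
orientation: [1.491, 2.764, 0.001]
force: [-1.6, -0.3, 7.7]
width: 0.715
grip_force: 29.9
```

Emit:
jog_arm(moves=[{"grip": 0, "dp": [0, 0, 0.02], "spin": 0}, {"grip": 0, "dp": [0, 0, 0.06], "spin": 0}, {"grip": 0, "dp": [0, 0, 0.12], "spin": 0}, {"grip": 0, "dp": [0, 0, 0.18], "spin": 0}, {"grip": 0, "dp": [0, 0, 0.24], "spin": 0}, {"grip": 0, "dp": [0, 0, 0.28], "spin": 0}, {"grip": 0, "dp": [0, 0, 0.28], "spin": 0}, {"grip": 0, "dp": [0, 0, 0.28], "spin": 0}])

```text
time_s: 25.43
eef_pos: [0.4576, -0.0689, 0.1672]
orientation: [1.49, 2.763, 0.003]
force: [-0.4, 1.0, -2.5]
width: 0.714
grip_force: 29.9
```

Run:
```python
from h import *
for c in ("side","scene"):
    im=shot(c); look(im,["cup"],1); P=cloud(im)[0]
    s=manip.get_state(); dz=s["eef_pos"][2]-.027
    p=near(P,s["eef_pos"],.033,dz+.004,dz+.02); 
    if len(p)>8: print(c,len(p),circ(p[:,:2]))
print(s["eef_pos"],s["width"])
cv2.imwrite("pics/s3c.png",cv2.resize(im["frame"][40:240,180:400,::-1],None,fx=2.5,fy=2.5))
```

```text
cup call [([0.456, -0.068, 0.141], 0.91)]
cup call [([0.46, -0.091, 0.178], 0.72)]
side 112 (array([ 0.45758502, -0.0680158 ]), np.float64(0.0249559447298608))
cup call [([0.454, -0.069, 0.137], 0.58)]
cup call [([0.471, -0.063, 0.177], 0.94)]
scene 78 (array([ 0.45617726, -0.06864184]), np.float64(0.024754556512096283))
[ 0.45637125 -0.06910261  0.16507317] 0.7133380720407133
```

View pics/s3c.png

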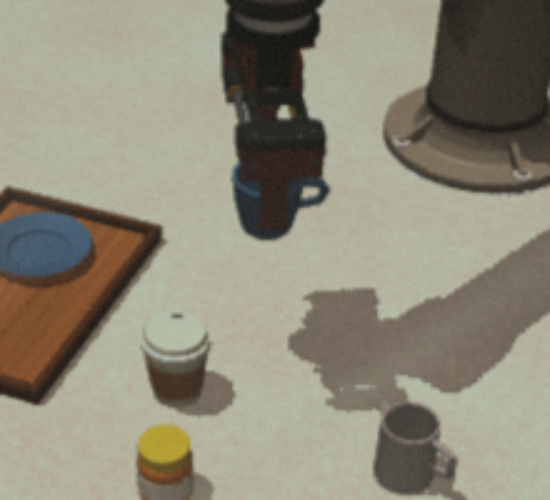

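The cup at (265,200) hangs upright and centred on the tool. I'm carrying it to the saucer.

Emit:
jog_arm(moves=[{"grip": 0, "dp": [0, -0.03, 0], "spin": 0}, {"grip": 0, "dp": [-0.003, -0.08, 0], "spin": 0}, {"grip": 0, "dp": [-0.005, -0.14, 0], "spin": 0}, {"grip": 0, "dp": [-0.007, -0.21, 0], "spin": 0}, {"grip": 0, "dp": [-0.009, -0.28, 0], "spin": 0}, {"grip": 0, "dp": [-0.011, -0.35, 0], "spin": 0}, {"grip": 0, "dp": [-0.012, -0.42, 0], "spin": 0}, {"grip": 0, "dp": [-0.013, -0.48, 0], "spin": 0}, {"grip": 0, "dp": [-0.014, -0.515, 0], "spin": 0}, {"grip": 0, "dp": [-0.014, -0.53, 0], "spin": 0}, {"grip": 0, "dp": [-0.014, -0.53, 0], "spin": 0}, {"grip": 0, "dp": [-0.014, -0.53, 0], "spin": 0}])

```text
time_s: 26.73
eef_pos: [0.4501, -0.333, 0.1654]
orientation: [-1.49, -2.764, -0.001]
force: [-0.1, 1.1, -2.1]
width: 0.712
grip_force: 30.0
```

Emit:
jog_arm(moves=[{"grip": 0, "dp": [0, 0, -0.03], "spin": 0}, {"grip": 0, "dp": [0, 0, -0.08], "spin": 0}, {"grip": 0, "dp": [0, 0, -0.13], "spin": 0}, {"grip": 0, "dp": [0, 0, -0.18], "spin": 0}, {"grip": 0, "dp": [0, 0, -0.21], "spin": 0}, {"grip": 0, "dp": [0, 0, -0.23], "spin": 0}, {"grip": 0, "dp": [0, 0, -0.24], "spin": 0}, {"grip": 0, "dp": [0, 0, -0.248], "spin": 0}, {"grip": 0, "dp": [0, 0, -0.25], "spin": 0}, {"grip": 0, "dp": [0, 0, -0.25], "spin": 0}, {"grip": 0, "dp": [0, 0, -0.25], "spin": 0}])

```text
time_s: 27.65
eef_pos: [0.4508, -0.3343, 0.042]
orientation: [1.491, 2.764, 0.0]
force: [0.5, -0.1, -1.2]
width: 0.708
grip_force: 30.0
```

Emit:
jog_arm(moves=[{"grip": 0, "dp": [0, 0, -0.001], "spin": 0}, {"grip": 0, "dp": [0, 0, -0.003], "spin": 0}, {"grip": 0, "dp": [0, 0, -0.003], "spin": 0}])

```text
time_s: 27.9
eef_pos: [0.4506, -0.3344, 0.0401]
orientation: [1.491, 2.764, 0.0]
force: [0.3, 0.2, -0.8]
width: 0.712
grip_force: 30.0
```

Emit:
jog_arm(moves=[{"grip": 0, "dp": [0, 0, -0.002], "spin": 0}, {"grip": 0.75, "dp": [0, 0, -0.002], "spin": 0}, {"grip": 0.8, "dp": [0, 0, -0.002], "spin": 0}, {"grip": 0.9, "dp": [0, 0, -0.002], "spin": 0}, {"grip": 1, "dp": [0, 0, -0.002], "spin": 0}, {"grip": 1, "dp": [0, 0, 0.02], "spin": 0}, {"grip": 1, "dp": [0, 0, 0.08], "spin": 0}, {"grip": 1, "dp": [0, 0, 0.15], "spin": 0}, {"grip": 1, "dp": [0, 0, 0.22], "spin": 0}, {"grip": 1, "dp": [0, 0, 0.29], "spin": 0}, {"grip": 1, "dp": [0, 0, 0.3], "spin": 0}, {"grip": 1, "dp": [0, 0, 0.3], "spin": 0}])

```text
time_s: 28.9
eef_pos: [0.4516, -0.3351, 0.1929]
orientation: [1.489, 2.76, 0.001]
force: [0.3, -0.6, -1.2]
width: 0.997
grip_force: 0.0
```

Run:
```python
from h import *
im=shot("wrist","w4"); look(im,["cup","saucer"],1)
im=shot("side"); look(im,["cup","saucer","jug"],1)
P=cloud(im)[0]
p=near(P,(.45,-.334),.035,.045,.068); print(circ(p[:,:2],.031))
p=near(P,(.45,-.334),.065,.014,.026); print(cv2.minEnclosingCircle(p[:,:2].astype(np.float32)))
s=manip.get_state(); print(s["time_s"],s["eef_pos"],s["width"])
```

```text
cup call [([0.447, -0.336, 0.013], 0.56)]
cup call [([0.448, -0.341, 0.042], 0.71)]
saucer call []
saucer call [([0.443, -0.315, 0.021], 0.81)]
cup call [([0.449, -0.335, 0.012], 0.64)]
cup call [([0.444, -0.327, 0.052], 0.72)]
saucer call [([0.448, -0.33, 0.006], 0.74)]
saucer call [([0.434, -0.345, 0.018], 0.71)]
jug call [([0.554, 0.119, 0.0], 0.6)]
jug call [([0.543, 0.105, 0.045], 0.82)]
(array([ 0.44872532, -0.33655647]), 0.031)
((0.4499880075454712, -0.33384135365486145), 0.05588032305240631)
29.5 [ 0.4500892  -0.33408271  0.18936219] 0.9964070429823041
```

View pics/w4.png

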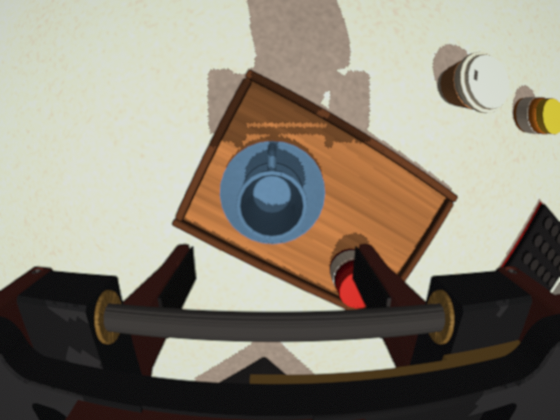

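The cup is on the saucer: its rim is centred at (272,200) and the saucer at (273,191), a difference that fits the camera's slant, and the fits agree to 3 mm. Last is the jug.

Emit:
jog_arm(moves=[{"grip": 1, "dp": [0.212, 0.908, 0], "spin": -0.144}, {"grip": 1, "dp": [0.212, 0.908, 0], "spin": -0.144}, {"grip": 1, "dp": [0.212, 0.908, 0], "spin": -0.144}, {"grip": 1, "dp": [0.212, 0.908, 0], "spin": -0.144}, {"grip": 1, "dp": [0.212, 0.908, 0], "spin": -0.144}, {"grip": 1, "dp": [0.212, 0.908, 0], "spin": -0.144}, {"grip": 1, "dp": [0.212, 0.908, 0], "spin": -0.144}, {"grip": 1, "dp": [0.212, 0.908, 0], "spin": -0.144}, {"grip": 1, "dp": [0.212, 0.908, 0], "spin": -0.144}, {"grip": 1, "dp": [0.212, 0.908, 0], "spin": -0.144}, {"grip": 1, "dp": [0.212, 0.908, 0], "spin": -0.144}, {"grip": 1, "dp": [0.212, 0.908, 0], "spin": -0.144}])

```text
time_s: 30.5
eef_pos: [0.5563, 0.123, 0.1897]
orientation: [-2.549, -1.836, -0.001]
force: [0.6, -0.3, 0.1]
width: 0.999
grip_force: 0.0
```

Run:
```python
from h import *
im=shot("wrist","w5"); look(im,["jug"],1)
s=manip.get_state(); print(s["time_s"],s["eef_pos"],s["orientation"],s["joint_pos"])
```

```text
jug call [([0.552, 0.117, -0.001], 0.86)]
jug call [([0.551, 0.111, 0.03], 0.58)]
30.65 [0.55634417 0.12399701 0.18920529] [-2.54361256e+00 -1.84307932e+00 -1.94379830e-04] [-0.7300475   0.36900331  0.51092385  1.87294567 -0.21836546  0.95472643
 -0.43747721]
```

View pics/w5.png

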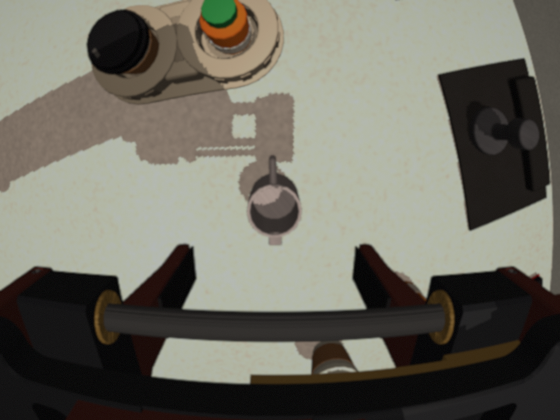

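The jug is at (273,207) with handle and lip square to the fingers. I'm shifting 3–4 mm in y and gripping.

Emit:
jog_arm(moves=[{"grip": 1, "dp": [0, -0.006, -0.07], "spin": 0}, {"grip": 1, "dp": [0, -0.006, -0.14], "spin": 0}, {"grip": 1, "dp": [0, -0.006, -0.21], "spin": 0}, {"grip": 0.9, "dp": [0, -0.006, -0.27], "spin": 0}, {"grip": 0.8, "dp": [0, -0.006, -0.31], "spin": 0}, {"grip": 0.8, "dp": [0, -0.006, -0.327], "spin": 0}, {"grip": 0.8, "dp": [0, -0.006, -0.327], "spin": 0}, {"grip": 0, "dp": [0, -0.006, -0.327], "spin": 0}, {"grip": 0, "dp": [0, -0.006, -0.327], "spin": 0}, {"grip": 0, "dp": [0, -0.006, -0.327], "spin": 0}, {"grip": 0, "dp": [0, -0.006, -0.327], "spin": 0}, {"grip": 0, "dp": [0, -0.006, -0.327], "spin": 0}])

```text
time_s: 31.65
eef_pos: [0.557, 0.1172, 0.0276]
orientation: [2.55, 1.835, 0.003]
force: [-1.8, -1.4, 7.8]
width: 0.578
grip_force: 30.1
```

Emit:
jog_arm(moves=[{"grip": 0, "dp": [0, 0, 0], "spin": 0}, {"grip": 0, "dp": [0, 0, 0], "spin": 0}, {"grip": 0, "dp": [0, 0, 0.02], "spin": 0}, {"grip": 0, "dp": [0, 0, 0.07], "spin": 0}, {"grip": 0, "dp": [0, 0, 0.13], "spin": 0}, {"grip": 0, "dp": [0, 0, 0.19], "spin": 0}, {"grip": 0, "dp": [0, 0, 0.25], "spin": 0}, {"grip": 0, "dp": [0, 0, 0.29], "spin": 0}, {"grip": 0, "dp": [0, 0, 0.3], "spin": 0}, {"grip": 0, "dp": [0, 0, 0.3], "spin": 0}, {"grip": 0, "dp": [0, 0, 0.3], "spin": 0}])

```text
time_s: 32.57
eef_pos: [0.5555, 0.117, 0.1755]
orientation: [-2.549, -1.835, 0.001]
force: [-0.4, -0.3, -1.5]
width: 0.579
grip_force: 30.0
```

Run:
```python
from h import *
im=shot("scene"); look(im,["jug"],1)
im=shot("side"); look(im,["jug"],1)
s=manip.get_state(); print(s["time_s"],s["eef_pos"],s["width"],s["grip_force"])
```

```text
jug call [([0.558, 0.12, 0.149], 0.96)]
jug call [([0.573, 0.133, 0.189], 0.83)]
jug call [([0.552, 0.117, 0.149], 0.72)]
jug call [([0.546, 0.102, 0.19], 0.86)]
32.8667 [0.55566821 0.11668591 0.17509018] 0.5775580739113396 29.973573675379157
```

Emit:
jog_arm(moves=[{"grip": 0, "dp": [0.001, -0.03, 0], "spin": 0}, {"grip": 0, "dp": [0.002, -0.08, 0], "spin": 0}, {"grip": 0, "dp": [0.004, -0.14, 0], "spin": 0}, {"grip": 0, "dp": [0.006, -0.21, 0], "spin": 0}, {"grip": 0, "dp": [0.008, -0.29, 0], "spin": 0}, {"grip": 0, "dp": [0.01, -0.37, 0], "spin": 0}, {"grip": 0, "dp": [0.012, -0.45, 0], "spin": 0}, {"grip": 0, "dp": [0.014, -0.53, 0], "spin": 0}, {"grip": 0, "dp": [0.016, -0.61, 0], "spin": 0}, {"grip": 0, "dp": [0.018, -0.69, 0], "spin": 0}, {"grip": 0, "dp": [0.02, -0.75, 0], "spin": 0}, {"grip": 0, "dp": [0.021, -0.78, 0], "spin": 0}])

```text
time_s: 33.87
eef_pos: [0.5652, -0.2787, 0.1759]
orientation: [2.554, 1.827, -0.003]
force: [0.1, -0.5, -1.5]
width: 0.579
grip_force: 30.0
```

Emit:
jog_arm(moves=[{"grip": 0, "dp": [0, -0.011, 0], "spin": 0}, {"grip": 0, "dp": [0, -0.011, -0.02], "spin": 0}, {"grip": 0, "dp": [0, -0.011, -0.07], "spin": 0}, {"grip": 0, "dp": [0, -0.011, -0.12], "spin": 0}, {"grip": 0, "dp": [0, -0.011, -0.17], "spin": 0}, {"grip": 0, "dp": [0, -0.011, -0.21], "spin": 0}, {"grip": 0, "dp": [0, -0.011, -0.24], "spin": 0}, {"grip": 0, "dp": [0, -0.011, -0.26], "spin": 0}, {"grip": 0, "dp": [0, -0.011, -0.275], "spin": 0}, {"grip": 0, "dp": [0, -0.011, -0.282], "spin": 0}, {"grip": 0, "dp": [0, -0.011, -0.282], "spin": 0}, {"grip": 0, "dp": [0, -0.011, -0.282], "spin": 0}])

```text
time_s: 34.87
eef_pos: [0.5675, -0.278, 0.0357]
orientation: [2.549, 1.835, 0.002]
force: [-0.2, 0.1, -1.0]
width: 0.579
grip_force: 30.0
```

Measured z is 8.1 mm above the grasp height and the tray floor is 8 mm, so I'm releasing here.

Emit:
jog_arm(moves=[{"grip": 0, "dp": [0, 0, -0.002], "spin": 0}, {"grip": 0.65, "dp": [0, 0, -0.002], "spin": 0}, {"grip": 0.75, "dp": [0, 0, -0.002], "spin": 0}, {"grip": 0.85, "dp": [0, 0, -0.002], "spin": 0}, {"grip": 0.9, "dp": [0, 0, -0.002], "spin": 0}, {"grip": 0.9, "dp": [0, 0, 0.02], "spin": 0}, {"grip": 0.9, "dp": [0, 0, 0.08], "spin": 0}, {"grip": 0.9, "dp": [0, 0, 0.15], "spin": 0}, {"grip": 0.9, "dp": [0, 0, 0.22], "spin": 0}, {"grip": 0.9, "dp": [0, 0, 0.29], "spin": 0}, {"grip": 0.9, "dp": [0, 0, 0.36], "spin": 0}, {"grip": 0.9, "dp": [0, 0, 0.4], "spin": 0}])

```text
time_s: 35.87
eef_pos: [0.5676, -0.2798, 0.2402]
orientation: [2.547, 1.831, 0.005]
force: [1.5, -0.5, 0.3]
width: 0.905
grip_force: 0.0
```

Emit:
jog_arm(moves=[{"grip": 1, "dp": [0, 0.3, 0.1], "spin": 0}, {"grip": 1, "dp": [0, 0.3, 0.1], "spin": 0}, {"grip": 1, "dp": [0, 0.3, 0.1], "spin": 0}, {"grip": 1, "dp": [0, 0.3, 0.1], "spin": 0}, {"grip": 1, "dp": [0, 0.3, 0.1], "spin": 0}, {"grip": 1, "dp": [0, 0.3, 0.1], "spin": 0}, {"grip": 1, "dp": [0, 0.3, 0.1], "spin": 0}, {"grip": 1, "dp": [0, 0.3, 0.1], "spin": 0}])

```text
time_s: 36.53
eef_pos: [0.5661, -0.1306, 0.2851]
orientation: [2.552, 1.831, -0.001]
force: [0.3, -0.6, -0.2]
width: 1.0
grip_force: 0.0
```

Run:
```python
from h import *
im=shot("scene","f_scene"); look(im,N[1:],1)
im=shot("side","f_side"); look(im,N[1:],1)
s=manip.get_state(); print(s["time_s"],s["eef_pos"],s["width"])
```

```text
saucer call [([0.451, -0.337, 0.002], 0.92)]
saucer call [([0.464, -0.324, 0.017], 0.96)]
carrier call [([0.52, 0.308, -0.001], 0.62)]
carrier call [([0.563, 0.32, 0.034], 0.91)]
cup call [([0.45, -0.333, 0.014], 0.89)]
cup call [([0.451, -0.326, 0.055], 0.88)]
jug call [([0.571, -0.276, 0.01], 0.79)]
jug call [([0.584, -0.269, 0.053], 0.66)]
jam_jar call [([0.574, -0.362, 0.011], 0.85)]
jam_jar call [([0.588, -0.349, 0.053], 0.84)]
black_cup call [([0.465, 0.318, 0.011], 0.6)]
black_cup call [([0.487, 0.317, 0.079], 0.96)]
juice call [([0.569, 0.305, 0.005], 0.93)]
juice call [([0.584, 0.3, 0.074], 0.75)]
white_cup call [([0.559, -0.113, 0.001], 0.89)]
white_cup call [([0.574, -0.102, 0.068], 0.93)]
honey_jar call [([0.671, -0.054, 0.001], 0.66)]
honey_jar call [([0.685, -0.046, 0.049], 0.56)]
saucer call [([0.447, -0.334, 0.01], 0.93)]
saucer call [([0.433, -0.348, 0.021], 0.97)]
carrier call [([0.515, 0.308, -0.002], 0.96)]
carrier call [([0.506, 0.273, 0.027], 0.98)]
cup call [([0.451, -0.333, 0.012], 0.8)]
cup call [([0.447, -0.33, 0.054], 0.9)]
jug call [([0.567, -0.279, 0.007], 0.78)]
jug call [([0.557, -0.288, 0.052], 0.82)]
jam_jar call [([0.577, -0.358, 0.008], 0.86)]
jam_jar call [([0.56, 0.288, 0.067], 0.63)]
black_cup call []
black_cup call [([0.467, 0.298, 0.071], 0.62)]
juice call [([0.568, 0.301, 0.011], 0.91)]
juice call [([0.564, 0.29, 0.064], 0.77)]
white_cup call [([0.558, -0.11, 0.006], 0.91)]
white_cup call [([0.546, -0.128, 0.07], 0.8)]
honey_jar call []
honey_jar call [([0.657, -0.073, 0.045], 0.83)]
38.4333 [ 0.56671935 -0.12857387  0.28516136] 0.9966426472018897
```

View pics/f_side.png

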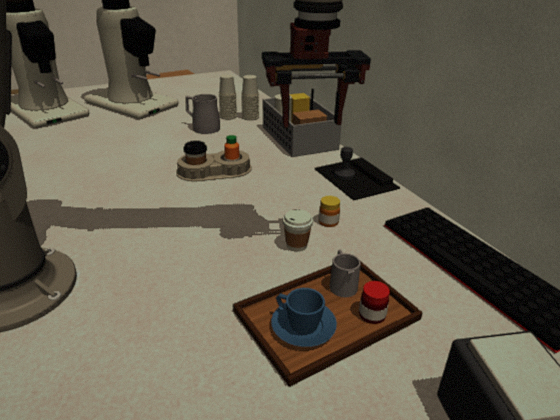

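The side view shows the cup on its saucer at (303,312), the jug at (345,273) and the jam jar at (374,302) on the tray. Both drinks are upright in the carrier at (213,155), the other two things have not moved, and the arm is clear.

```bash
python3 -c "
from bench import manip
print(manip.finish_job())"
```

```text
the job is handed in; nothing more can be done
None
```

Both orders are made up and handed in: the cup on its saucer with the jug and jam jar on the tray, and the black-lidded cup and juice one in each carrier pocket. The white-lidded cup and honey jar stand where they were; the last pictures showed all of this, but the hand-in returned no verdict.

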